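# Check the hand levers on the test stands stop short of the bar

## Robot

A 6-joint arm with a two-finger parallel gripper is mounted at the origin on the work surface. World frame = base frame: x ahead of the robot, y to its left, z up, the work surface at z = 0. Lengths are in mm, angles in rad, forces in N, time in s.
With the tool pointing down it reaches from about 350 to 875 mm from the base axis. Payload 4.2 kg.
Tool frame: the origin (TCP) lies between the finger pads; the fingertips stand 11 mm ahead of it and the grasp point (between the pads) lies 8 mm behind it; z points along the fingers, y is the direction in which the jaws open and shut (so a half turn about z gives the same grasp; the last joint's range is limited). The gripper opens to 85 mm and grips with 20 to 120 N. Pads are 22 mm wide; open, the fingers measure 114 mm over their backs; the gripper's body (76 mm by 85 mm) begins 54 mm behind the grasp point. The pads swing forward as they close: fully open they stand 13 mm farther back than shut.
Start: joints at [1.477, 0.385, 0.008, 0, -1.194, -0.259], TCP at [215.921, 586.496, 242.312] pointing down, gripper open.
Joint ranges: [-3.14, 3.14], [-1.21, 2.06], [-1.07, 1.41], [-3.16, 2.05], [-2.99, -0.16], [-3.1, 3.1]. Speed limits (rad/s): [2.79, 2.79, 3.14, 3.14, 3.14, 3.14].

## Interface

Orientations are given as a unit quaternion [x, y, z, w].
In Python, from bench import * gives the robot as it stands.
- The arm moves only by the tool servo_tool, never from a script. Its argument "rows" is a list of rows, each a list of 7 numbers: the opening, from 0 (shut) to 1 (fully open), then the shift along the tool's x, y, z in cm, then the turn, a rotation vector about the tool's x, y, z in degrees. A call has 1 to 12 rows; each row shifts and turns the commanded pose from where the row before left it, along the tool's axes as they then stand; what a row does not reach is not made up. A row lasts 1/10 s, in which the tool goes at most 50 mm and 8.59 degrees, less where a joint would pass 70% of its speed; a pose out of reach is approached as far as the arm can. A call is refused whole if a number of a shift passes 5 or a number of a turn 8.59, either way. A call with a gripper value outside its range is refused whole. The fingers move at their own pace and stop on an object; the grip force is fixed at half the most. Time passes only in rows, so rows that do not move let the fingers close. It gives the time, the measured TCP pose, the force and the opening at its end, in the units of the state.
- read_state(): the state, without advancing time (a new reading comes with each control period).
- get_image(name): name is "scene" or "top" or "wrist"; returns a dict with "image" (480x640x3 uint8, red, green, blue), "mtx" (3x3 intrinsics, pixels), "k1" (the pictures are not rectified: a ray, as slopes to the right and down, at radius r is drawn at 1 + k1 r^2 times it, then the intrinsics apply), "extrinsics" (4x4, takes a point from camera to world coordinates). Camera axes: x right, y up, looking along -z (the intrinsics and any distortion apply to the point x, -y, -z); pixel columns grow to the right and rows downward; lengths in mm; the calibration is good to about 2 mm. A picture is of the moment at which its call begins. There is no depth.
- job_done(): hands the job in, once; it reports no verdict.
The state is a dict: "clock": time; "joints": joint angles; "joint_vel": joint speeds; "joint_efforts": joint torques, N m; "position": TCP position; "ee_rot": TCP orientation; "contact_force": force on the tool from outside, world axes, zero at the start; "wrist_torque": the same for the moment, N m; "gripper_width": finger opening in mm.
Only numpy, scipy, OpenCV 4.12 (cv2) and the standard library are available. Lean on these libraries where they do the work, as an engineer would, in place of code of your own. Each camera call takes 0.05 s, during which the arm holds its last target. There are 200 camera calls.

## Task

Check the two hand levers on the bench: with the outside of the closed fingers press the long lever (the one with the ball end) in towards its bar until it comes up against its stop, keep it there for about two seconds and let it come all the way out again, then do the same with the short lever. Do not force the levers past their stops, take hold of nothing, leave everything else where it stands, and finish clear with both levers out.

Things in the scene. Friction and masses are not known exactly. Their poses are not given: they have to be found in the camera images.
- long_stand: Fixed stand: base plate 150 x 270 x 15 mm, two posts (clamp blocks 240 mm apart, tops 149 mm up) and a level bar along its y, 32 mm thick with its black rubber grip, axis 130 mm above the table. Origin: under the plate's centre, right below the bar; z up. The lever is on the -x side of the bar, which faces the robot within 0.35 rad.
- long_lever (a joint): Angle of the long hand lever (rad): 0 fully out, grows as it is pressed towards the bar, 0.36 at its hard stop, where the blade is almost parallel to the bar and about 26 mm short of the grip. A spring brings it back out when let go: about 2.5 N at the pressing point at first, 8 N near the stop.
- long_lever_press (a point): Pressing point on the outer face (away from the bar) of the long lever's bare aluminium blade, 130 mm from the hinge, at mid-height. Blade straight, 160 mm long, 10 mm thick, 18 mm tall, its middle 130 mm above the table, ending in a ball 22 mm across. Axes turn with the lever: x through the blade towards the bar (pressing direction), y along the blade (hinge at +y), z up.
- long_lever_hinge (a point): Upright hinge axis of the long lever, at the blade's mid-height, 42 mm in front of the bar's axis; same axes as the pressing point. From it the blade runs to the stand's -y; fully out, it slants 0.40 rad away from the bar. Seen from above it is pressed in anti-clockwise.
- short_stand: Fixed stand: base plate 150 x 270 x 15 mm, two posts (clamp blocks 240 mm apart, tops 149 mm up) and a level bar along its y, 32 mm thick with its black rubber grip, axis 130 mm above the table. Origin: under the plate's centre, right below the bar; z up. The lever is on the -x side of the bar, which faces the robot within 0.35 rad.
- short_lever (a joint): Angle of the short hand lever (rad): 0 fully out, grows as it is pressed towards the bar, 0.36 at its hard stop, where the blade is almost parallel to the bar and about 26 mm short of the grip. A spring brings it back out when let go: about 3 N at the pressing point at first, 8.5 N near the stop.
- short_lever_press (a point): Pressing point on the outer face (away from the bar) of the short lever's bare aluminium blade, 80 mm from the hinge, at mid-height. Blade straight, 100 mm long, 10 mm thick, 18 mm tall, its middle 130 mm above the table, with a plain square end. Axes turn with the lever: x through the blade towards the bar (pressing direction), y along the blade (hinge at -y), z up.
- short_lever_hinge (a point): Upright hinge axis of the short lever, at the blade's mid-height, 42 mm in front of the bar's axis; same axes as the pressing point. From it the blade runs to the stand's +y; fully out, it slants 0.40 rad away from the bar. Seen from above it is pressed in clockwise.
- apple: A red apple, 74 mm across, 64 mm tall, behind the stands, at the middle. Bystander: stays where it is. Origin: at the centre of its underside.
- chuck: A steel drill chuck, 42 mm across, 44 mm tall, upright, in front of and between the stands. Bystander: stays where it is. Origin: at the centre of its underside.
- weight: A steel cylinder, 30 mm across, 30 mm tall, standing, on the base plate of the long-lever stand, behind the bar. Bystander: stays where it is. Origin: at the centre of its underside.
- collar: A dark steel collar, 32 mm across, 18 mm tall, on the base plate of the short-lever stand, behind the bar. Bystander: stays where it is. Origin: at the centre of its underside.
- driver: A screwdriver with a black handle, lying, on the table at the left. Bystander: stays where it is. Origin: at the middle of its underside, x along the shaft.
- mug: A white mug, 80 mm across, 90 mm tall, at the left. Bystander: stays where it is. Origin: at the centre of its underside.
- jar: A clear specimen jar, 60 mm across, 75 mm tall, at the right. Bystander: stays where it is. Origin: at the centre of its underside.

How it is judged:
By the outcome, as a careful person would: the job done as asked, in the order asked, and still so for the second after the job is handed in, with the robot touching nothing.
It also fails if it takes over 64 s, if anything falls off the work surface, if the arm or the gripper's body presses on something with over 40 N, if the wrist force passes 120 N, or if a joint passes its speed limit or range.

## Working session

There is one attempt and no reset: what is moved stays moved. The work goes in short steps, Python scripts to look and compute and a tool call to move; the robot and the scene stay as the last step left them, time stands still between calls to the robot, and variables do not carry over. Pictures are saved under pics/ and viewed, about 8 in all and at most 12, crops included, and the job is handed in when it is done.

Besides the shell and the picture viewer there is one more tool, called after "Request:" as a command line: name --pt "numbers of a row" for each row, then --argument value for the rest. servo_tool: Moves the arm, as the interface text tells. Its arguments: {"type":"object","properties":{"rows":{"type":"array","items":{"type":"array","items":{"type":"number"}}}},"required":["rows"]}

```bash
mkdir -p pics; ls
python3 - <<'E'
from bench import *
import cv2
s=read_state();print(s)
for n in("scene","top"):
    d=get_image(n);cv2.imwrite(f"pics/{n}0.png",d["image"][:,:,::-1]);print(n,d["mtx"],d["k1"],d["extrinsics"].round(3))
E
```

```text
pics
{'clock': 0.0, 'joints': array([ 1.47659117e+00,  3.85572947e-01,  6.59930423e-03, -4.92713470e-04,
       -1.19397653e+00, -2.58607423e-01]), 'joint_vel': array([ 0.00032852,  0.0013301 , -0.0003075 , -0.00076745,  0.00162307,
        0.0001984 ]), 'joint_efforts': array([-1.45447589e-04, -3.92282259e+01,  1.88408285e+01,  4.18632746e+00,
       -4.57266826e-03,  8.21928978e-06]), 'position': array([215.74613921, 585.9816822 , 241.202206  ]), 'ee_rot': array([ 9.84464166e-01, -1.75582158e-01, -1.39776528e-04,  1.09208936e-03]), 'contact_force': array([-0.80989116, -0.09812321,  0.44444481]), 'wrist_torque': array([-0.01950423,  0.03802744, -0.00972408]), 'gripper_width': 85.54303328804896}
scene [[539.50995632   0.         321.28044701]
 [  0.         539.50995632 244.43582917]
 [  0.           0.           1.        ]] -0.15350842790641134 [[ 6.720000e-01 -4.280000e-01  6.040000e-01  1.316171e+03]
 [ 7.410000e-01  4.030000e-01 -5.380000e-01 -6.616010e+02]
 [-1.300000e-02  8.090000e-01  5.880000e-01  8.362410e+02]
 [ 0.000000e+00  0.000000e+00  0.000000e+00  1.000000e+00]]
top [[443.84670258   0.         320.53820449]
 [  0.         443.84670258 245.62263072]
 [  0.           0.           1.        ]] 0.014152575284272183 [[ 2.000000e-03  9.990000e-01 -5.000000e-02  5.106660e+02]
 [-1.000000e+00  1.000000e-03 -8.000000e-03  3.068000e+00]
 [-8.000000e-03  5.000000e-02  9.990000e-01  1.089332e+03]
 [ 0.000000e+00  0.000000e+00  0.000000e+00  1.000000e+00]]
```

View pics/top0.png

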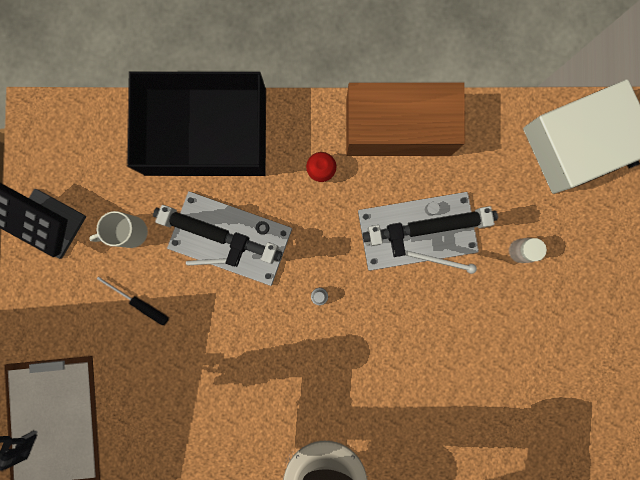

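View pics/scene0.png

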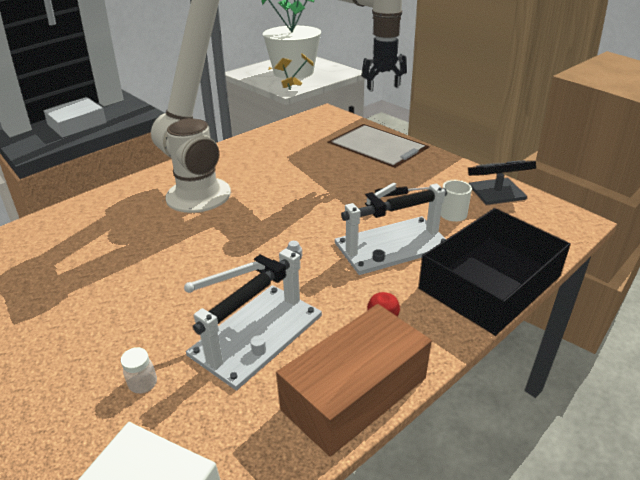

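```bash
cat > h.py <<'E'
import numpy as np, cv2
from bench import *
def ray(d,uv):
    k=np.array([d["k1"],0,0,0,0.])
    p=cv2.undistortPoints(np.array([[uv]],float),d["mtx"],k)[0,0]
    E=np.array(d["extrinsics"]);return E[:3,3],E[:3,:3]@np.array([p[0],-p[1],-1])
def onz(d,uv,z):
    o,v=ray(d,uv);return o+v*(z-o[2])/v[2]
def proj(d,P):
    E=np.array(d["extrinsics"]);c=E[:3,:3].T@(np.array(P)-E[:3,3])
    q=cv2.projectPoints(np.array([[c[0],-c[1],-c[2]]]),np.zeros(3),np.zeros(3),d["mtx"],np.array([d["k1"],0,0,0,0.]))[0]
    return q[0,0]
E
python3 - <<'E'
from h import *
im=get_image("top")["image"][:,:,::-1]
a=[cv2.resize(im[190:290,x:x+150],None,fx=3,fy=3,interpolation=cv2.INTER_CUBIC) for x in(150,355)]
cv2.imwrite("pics/crop.png",np.vstack(a))
E
```

```text
(no output)
```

View pics/crop.png

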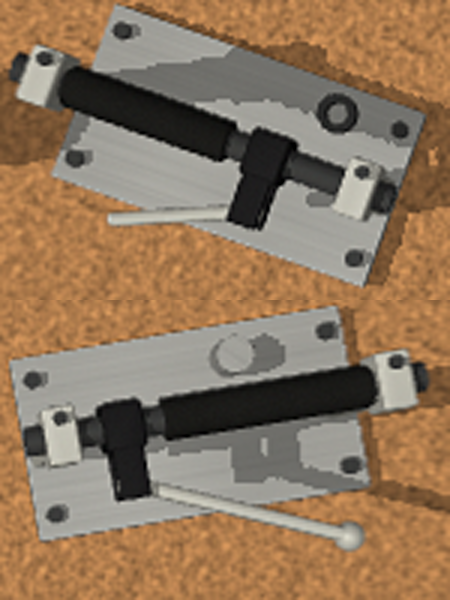

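```bash
cat > geo.py <<'E'
from h import *
d=get_image("top")
C={"short":[(189.3,191.3),(291.7,228.3),(272.7,285.7),(167.3,248.7)],"long":[(358.3,210),(467.7,192.3),(478.3,251.7),(369,270)]}
tip={"short":((186.7,262.7),139),"long":((471,268.7),130)}
# blade points along midline, crop/3
bl={"short":[(110,219),(225,213)],"long":[(160,190),(340,233)]}
off={"short":150,"long":355}
for n in C:
    P=np.array([onz(d,c,15)[:2] for c in C[n]])
    c=P.mean(0); yv=(P[0]+P[3]-P[1]-P[2])/2; xv=(P[0]+P[1]-P[2]-P[3])/2
    t=np.arctan2(yv[1],yv[0])-np.pi/2; t2=np.arctan2(xv[1],xv[0])
    t=(t+t2)/2; R=np.array([[np.cos(t),-np.sin(t)],[np.sin(t),np.cos(t)]])
    T=onz(d,*tip[n])[:2]; l=R.T@(T-c)
    B=[onz(d,(u/3+off[n],v/3+190),139)[:2] for u,v in bl[n]]
    b=R.T@(B[1]-B[0])
    s=1 if n=="long" else -1
    hy=l[1]+s*(-42-l[0])/np.tan(.4)
    H=c+R@np.array([-42,hy])
    print(n,"c",c.round(1),"yaw",round(t,3),round(t2,3),"len",np.linalg.norm(yv).round(),np.linalg.norm(xv).round(),"tip local",l.round(1),"world",T.round(1),"blade ang",np.arctan2(abs(b[0]),abs(b[1])).round(3),"hinge y",hy.round(1),"H",H.round(1),"dist",np.hypot(l[0]+42,l[1]-hy).round(1))
    L={"long":130,"short":80}[n]
    for q in (0,.18,.36):
        a=.4-q
        bd=np.array([-np.sin(a),-s*np.cos(a)]); nx=np.array([-np.cos(a),s*np.sin(a)])
        print(q,(H+R@(bd*L+nx*5)).round(1),"normal in",(R@-nx).round(3), "ang",np.arctan2(*(R@-nx)[::-1]).round(3))
E
python3 geo.py
```

```text
short c [581.4 231.4] yaw -0.336 -0.332 len 269.0 148.0 tip local [-79.   42.5] world [520.9 297.6] blade ang 0.39 hinge y -44.9 H [527.  202.9] dist 94.9
0 [516.9 282.4] normal in [0.998 0.064] ang 0.064
0.18 [531.3 282.9] normal in [ 0.993 -0.116] ang -0.116
0.36 [545.5 280.9] normal in [ 0.957 -0.292] ang -0.296
long c [ 600.1 -224.5] yaw 0.166 0.167 len 268.0 147.0 tip local [-104.2  -71.7] world [ 509.2 -312.4] blade ang 0.4 hinge y 75.4 H [ 546.2 -157.1] dist 159.7
0 [ 511.2 -282.4] normal in [ 0.973 -0.232] ang -0.234
0.18 [ 534.2 -286.6] normal in [ 0.999 -0.054] ang -0.054
0.36 [ 557.6 -286.7] normal in [0.992 0.125] ang 0.126
```

Request:
servo_tool --pt "0 1.5 1.2 0 0 0 0" --pt "0 3.2 2.3 0 0 0 0" --pt "0 3.2 2.3 0 0 0 0" --pt "0 3.2 2.3 0 0 0 0" --pt "0 3.2 2.3 0 0 0 0" --pt "0 3.2 2.3 0 0 0 0" --pt "0 3.2 2.3 0 0 0 0" --pt "0 3.2 2.3 0 0 0 0" --pt "0 3.2 2.3 0 0 0 0" --pt "0 1.9 3.9 0 0 0 0" --pt "0 1.9 3.9 0 0 0 0" --pt "0 1.9 3.9 0 0 0 0"

```text
clock: 1.4
position: [415.4, 177.6, 242.2]
ee_rot: [0.984, -0.175, -0.0, 0.0]
contact_force: [0.9, -0.4, -0.5]
gripper_width: -0.1
```

Request:
servo_tool --pt "0 1.9 3.9 0 0 0 0" --pt "0 1.9 3.9 0 0 0 0" --pt "0 1.9 3.9 0 0 0 0" --pt "0 1.9 3.9 0 0 0 0" --pt "0 1.9 3.9 0 0 0 0" --pt "0 1.9 3.9 0 0 0 0" --pt "0 1.9 3.9 0 0 0 0" --pt "0 1.9 3.9 0 0 0 0" --pt "0 1.9 3.9 0 0 0 0" --pt "0 1.9 3.9 0 0 0 0" --pt "0 0 0 0 0 0 -6.8" --pt "0 0 0 0 0 0 0"

```text
clock: 2.6
position: [458.6, -253.3, 241.6]
ee_rot: [0.993, -0.118, -0.001, -0.0]
contact_force: [-0.9, -0.1, -1.4]
gripper_width: -0.1
```

Run:
```python
from h import *
d=get_image("wrist");im=d["image"][:,:,::-1].copy();np.save("w.npy",im)
for P,c in (((509.2,-312.4,130),(0,0,255)),((511.2,-282.4,130),(0,255,0)),((546.2,-157.1,139),(255,0,0)),((511.2,-282.4,139),(0,255,255))):
    q=proj(d,P);print(q);cv2.drawMarker(im,tuple(int(v) for v in q),c,1,10,1)
cv2.imwrite("pics/w1.png",im);print(d["extrinsics"].round(3))
```

```text
[397.73557504 135.8629532 ]
[347.28483158 144.4807224 ]
[122.07749239 139.36150563]
[348.32531249 146.01203387]
[[-2.35000e-01  9.23000e-01  3.06000e-01  5.37639e+02]
 [-9.72000e-01 -2.23000e-01 -7.40000e-02 -2.71828e+02]
 [-1.00000e-03 -3.14000e-01  9.49000e-01  3.73238e+02]
 [ 0.00000e+00  0.00000e+00  0.00000e+00  1.00000e+00]]
```

View pics/w1.png

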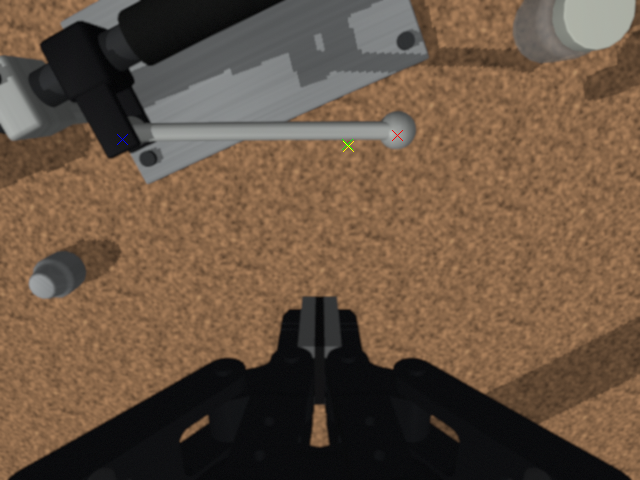

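Request:
servo_tool --pt "0 0.5 0.8 2 0 0 0" --pt "0 0.5 0.8 3 0 0 0" --pt "0 0 0 3 0 0 0" --pt "0 0 0 2.5 0 0 0" --pt "0 0 0 1.3 0 0 0" --pt "0 0 0 0 0 0 0" --pt "0 1 0 0 0 0 0" --pt "0 1 0 0 0 0 0" --pt "0 0.5 0 0 0 0 0" --pt "0 0.5 0 0 0 0 0" --pt "0 0 0 0 0 0 0" --pt "0 0 0 0 0 0 0"

```text
clock: 3.85
position: [494.2, -277.0, 124.3]
ee_rot: [0.993, -0.117, -0.0, -0.0]
contact_force: [0.9, 0.0, -0.3]
gripper_width: -0.1
```

Request:
servo_tool --pt "0 0.3 0 0 0 0 0" --pt "0 0.3 0 0 0 0 0" --pt "0 0.2 0 0 0 0 0" --pt "0 0.2 0 0 0 0 0" --pt "0 0.2 0 0 0 0 0" --pt "0 0 0 0 0 0 0"

```text
clock: 4.45
position: [505.4, -279.7, 124.2]
ee_rot: [0.993, -0.117, -0.001, -0.0]
contact_force: [-3.1, 0.9, 2.1]
gripper_width: 0.1
```

Run:
```python
from h import *
d=get_image("wrist");im=d["image"][:,:,::-1].copy()
cv2.imwrite("pics/w2.png",im);s=read_state();print(s["contact_force"],s["position"])
```

```text
[-3.41914165  0.77181615  2.65564955] [ 505.43327953 -279.74550333  124.26157406]
```

View pics/w2.png

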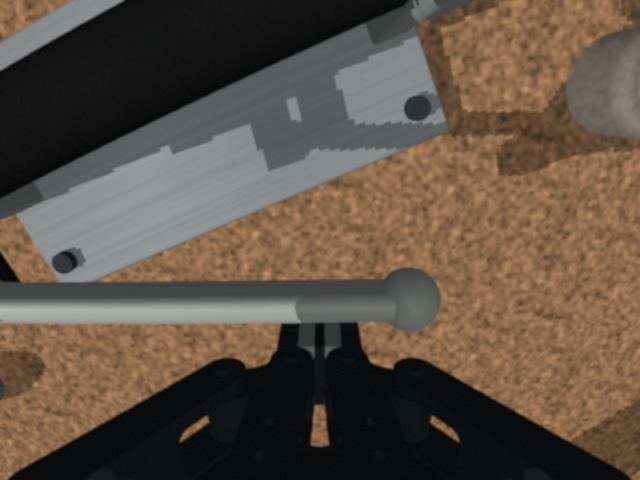

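Request:
servo_tool --pt "0 0.39 0.05 0 0 0 -1.72" --pt "0 0.39 0.05 0 0 0 -1.72" --pt "0 0.39 0.05 0 0 0 -1.72" --pt "0 0.39 0.05 0 0 0 -1.72" --pt "0 0.39 0.05 0 0 0 -1.72" --pt "0 0.39 0.05 0 0 0 -1.72" --pt "0 0.39 0.05 0 0 0 -1.72" --pt "0 0.39 0.05 0 0 0 -1.72" --pt "0 0.39 0.05 0 0 0 -1.72" --pt "0 0.39 0.05 0 0 0 -1.72" --pt "0 0 0 0 0 0 0" --pt "0 0 0 0 0 0 0"

```text
clock: 5.7
position: [541.4, -287.8, 123.7]
ee_rot: [0.999, 0.033, -0.003, -0.001]
contact_force: [-7.1, 2.4, 4.8]
gripper_width: -0.1
```

Request:
servo_tool --pt "0 0.2 0.02 0 0 0 -0.9" --pt "0 0.2 0.02 0 0 0 -0.9" --pt "0 0.2 0.02 0 0 0 -0.9" --pt "0 0 0 0 0 0 0"

```text
clock: 6.1
position: [547.2, -288.1, 123.8]
ee_rot: [0.998, 0.056, -0.003, -0.001]
contact_force: [-7.5, 1.6, 3.9]
gripper_width: 0.0
```

Request:
servo_tool --pt "0 0.1 0 0 0 0 -0.5" --pt "0 0.1 0 0 0 0 -0.4" --pt "0 0 0 0 0 0 0"

```text
clock: 6.4
position: [549.0, -288.1, 123.8]
ee_rot: [0.998, 0.064, -0.004, -0.001]
contact_force: [-8.0, 1.9, 3.5]
gripper_width: 0.0
```

Request:
servo_tool --pt "0 0.1 0 0 0 0 0" --pt "0 0.1 0 0 0 0 0" --pt "0 0 0 0 0 0 0"

```text
clock: 6.7
position: [550.0, -288.0, 123.7]
ee_rot: [0.998, 0.064, -0.005, -0.001]
contact_force: [-9.7, 1.0, 5.7]
gripper_width: -0.1
```

Request:
servo_tool --pt "0 0.1 0 0 0 0 0" --pt "0 0 0 0 0 0 0"

```text
clock: 6.9
position: [550.1, -287.9, 123.7]
ee_rot: [0.998, 0.064, -0.006, -0.001]
contact_force: [-11.8, 0.7, 7.0]
gripper_width: -0.1
```

Request:
servo_tool --pt "0 0 0 0 0 0 0" --pt "0 0 0 0 0 0 0" --pt "0 0 0 0 0 0 0" --pt "0 0 0 0 0 0 0" --pt "0 0 0 0 0 0 0" --pt "0 0 0 0 0 0 0" --pt "0 0 0 0 0 0 0" --pt "0 0 0 0 0 0 0" --pt "0 0 0 0 0 0 0" --pt "0 0 0 0 0 0 0"

```text
clock: 7.9
position: [550.1, -287.9, 123.7]
ee_rot: [0.998, 0.064, -0.005, -0.001]
contact_force: [-11.7, 0.7, 6.1]
gripper_width: 0.0
```

Run:
```python
from h import *
im=get_image("top")["image"][:,:,::-1]
cv2.imwrite("pics/t2.png",cv2.resize(im[190:290,345:505],None,fx=4,fy=4,interpolation=cv2.INTER_CUBIC))
```

Request:
servo_tool --pt "0 0 0 0 0 0 0" --pt "0 0 0 0 0 0 0" --pt "0 0 0 0 0 0 0" --pt "0 0 0 0 0 0 0" --pt "0 0 0 0 0 0 0" --pt "0 0 0 0 0 0 0" --pt "0 0 0 0 0 0 0" --pt "0 0 0 0 0 0 0" --pt "0 0 0 0 0 0 0"

```text
clock: 8.85
position: [550.1, -287.9, 123.7]
ee_rot: [0.998, 0.064, -0.006, -0.001]
contact_force: [-11.1, 0.1, 6.7]
gripper_width: 0.3
```

View pics/t2.png

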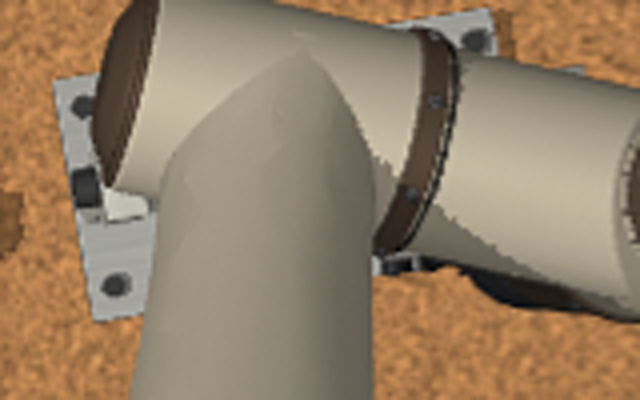

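Request:
servo_tool --pt "0 -0.3 0 0 0 0 0" --pt "0 -0.4 -0.05 0 0 0 1.7" --pt "0 -0.4 -0.05 0 0 0 1.7" --pt "0 -0.4 -0.05 0 0 0 1.7" --pt "0 -0.4 -0.05 0 0 0 1.7" --pt "0 -0.4 -0.05 0 0 0 1.7" --pt "0 -0.4 -0.05 0 0 0 1.7" --pt "0 -0.4 -0.05 0 0 0 1.7" --pt "0 -0.4 -0.05 0 0 0 1.7" --pt "0 -0.4 -0.05 0 0 0 1.7" --pt "0 -0.4 -0.05 0 0 0 1.7" --pt "0 -0.4 -0.05 0 0 0 1.7"

```text
clock: 10.05
position: [508.0, -281.9, 123.8]
ee_rot: [0.995, -0.1, -0.0, -0.0]
contact_force: [-1.9, 1.9, -0.7]
gripper_width: -0.1
```

Request:
servo_tool --pt "0 -0.4 0 0 0 0 1.3" --pt "0 -0.5 0 0 0 0 0" --pt "0 -1 0 0 0 0 0" --pt "0 -1 0 0 0 0 0" --pt "0 -1 0 0 0 0 0" --pt "0 0 0 -3 0 0 0" --pt "0 0 0 -5 0 0 0" --pt "0 0 0 -3.8 0 0 0" --pt "0 0 0 0 0 0 0"

```text
clock: 10.95
position: [473.0, -275.1, 249.2]
ee_rot: [0.994, -0.109, 0.007, 0.002]
contact_force: [0.5, 0.1, -0.9]
gripper_width: -0.0
```

Run:
```python
from h import *
d=get_image("wrist");a=d["image"][:,:,::-1].copy()
for P,c in (((511.7,-312.4,130),(0,0,255)),((513.7,-282.4,130),(0,255,0))):
    q=proj(d,P);print(q);cv2.drawMarker(a,tuple(int(v) for v in q),c,1,10,1)
cv2.imwrite("pics/w3.png",a);s=read_state();print(s["contact_force"],s["position"],s["joints"].round(2))
```

```text
[364.85167922 165.91025491]
[317.00437082 173.2463206 ]
[-0.29374219 -0.12039798 -1.39059399] [ 471.43073365 -274.1846921   245.82664354] [-0.23  0.24 -0.19  0.   -1.13  1.58]
```

View pics/w3.png

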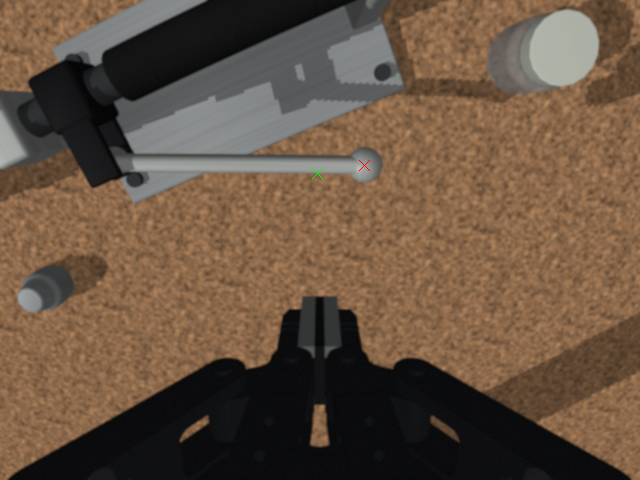

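Request:
servo_tool --pt "0 0 0 0 0 0 -8.2" --pt "0 0 0 0 0 0 -8.1" --pt "0 0.2 -4 0 0 0 0" --pt "0 0.2 -4 0 0 0 0" --pt "0 0.3 -4 0 0 0 0" --pt "0 0.2 -4 0 0 0 0" --pt "0 0.2 -4 0 0 0 0" --pt "0 0.3 -4 0 0 0 0" --pt "0 0.2 -4 0 0 0 0" --pt "0 0.2 -4 0 0 0 0" --pt "0 0.3 -4 0 0 0 0" --pt "0 0.2 -4 0 0 0 0"

```text
clock: 12.2
position: [466.6, 128.1, 241.2]
ee_rot: [0.999, 0.032, -0.001, 0.0]
contact_force: [1.5, 0.3, 0.5]
gripper_width: -0.3
```

Request:
servo_tool --pt "0 0.2 -4 0 0 0 0" --pt "0 0.3 -4 0 0 0 0" --pt "0 0.2 -4 0 0 0 0" --pt "0 0.2 -3.2 0 0 0 0" --pt "0 0 0 0 0 0 0" --pt "0 0 0 0 0 0 0"

```text
clock: 12.8
position: [466.0, 279.0, 240.9]
ee_rot: [0.999, 0.033, -0.001, 0.001]
contact_force: [0.7, 0.4, 0.5]
gripper_width: 0.4
```

Run:
```python
from h import *
d=get_image("wrist");a=d["image"][:,:,::-1].copy()
for P,c in (((520.9,297.6,139),(0,0,255)),((516.9,282.4,139),(0,255,0)),((527,202.9,139),(255,0,0))):
    q=proj(d,P);print(q);cv2.drawMarker(a,tuple(int(v) for v in q),c,1,10,1)
cv2.imwrite("pics/w4.png",a);s=read_state();print(s["contact_force"],s["position"],s["ee_rot"],s["joints"].round(2))
```

```text
[293.45581595 149.72295952]
[319.6478854  158.48653539]
[459.07046316 150.41872053]
[-0.41134043  0.95732836 -0.02756693] [466.16556129 278.3757035  241.22249946] [ 9.99481577e-01  3.21747282e-02 -8.84451081e-04  7.62779907e-04] [ 0.84  0.25 -0.19 -0.   -1.13  0.8 ]
```

View pics/w4.png

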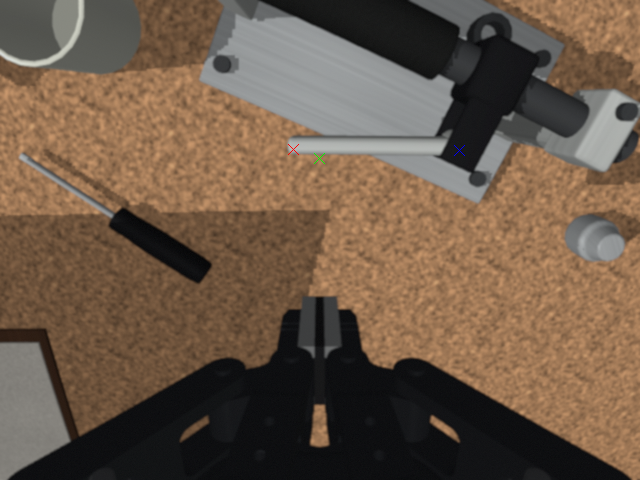

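Request:
servo_tool --pt "0 0 0.2 2 0 0 0" --pt "0 0 0 3 0 0 0" --pt "0 0 0 3 0 0 0" --pt "0 0 0 2.5 0 0 0" --pt "0 0 0 1.2 0 0 0" --pt "0 0 0 0 0 0 0" --pt "0 1 0 0 0 0 0" --pt "0 1 0 0 0 0 0" --pt "0 0.8 0 0 0 0 0" --pt "0 0.5 0 0 0 0 0" --pt "0 0 0 0 0 0 0" --pt "0 0 0 0 0 0 0"

```text
clock: 14.05
position: [499.9, 279.2, 125.3]
ee_rot: [0.999, 0.032, -0.0, 0.0]
contact_force: [-0.0, -0.0, -0.4]
gripper_width: -0.3
```

Request:
servo_tool --pt "0 0.2 0 0 0 0 0" --pt "0 0.2 0 0 0 0 0" --pt "0 0.2 0 0 0 0 0" --pt "0 0.2 0 0 0 0 0" --pt "0 0.2 0 0 0 0 0" --pt "0 0 0 0 0 0 0"

```text
clock: 14.65
position: [509.5, 280.1, 125.3]
ee_rot: [0.999, 0.032, -0.0, 0.0]
contact_force: [-2.9, 0.7, 1.2]
gripper_width: 0.0
```

Request:
servo_tool --pt "0 0.24 -0.05 0 0 0 1.72" --pt "0 0.24 -0.05 0 0 0 1.72" --pt "0 0.24 -0.05 0 0 0 1.72" --pt "0 0.24 -0.05 0 0 0 1.72" --pt "0 0.24 -0.05 0 0 0 1.72" --pt "0 0.24 -0.05 0 0 0 1.72" --pt "0 0.24 -0.05 0 0 0 1.72" --pt "0 0.24 -0.05 0 0 0 1.72" --pt "0 0.24 -0.05 0 0 0 1.72" --pt "0 0 0 0 0 0 0" --pt "0 0 0 0 0 0 0"

```text
clock: 15.75
position: [530.5, 282.4, 125.2]
ee_rot: [0.995, -0.104, -0.001, 0.001]
contact_force: [-7.9, -0.0, 4.5]
gripper_width: 0.2
```

Request:
servo_tool --pt "0 0.2 -0.03 0 0 0 1.4" --pt "0 0.2 -0.03 0 0 0 1.4" --pt "0 0 0 0 0 0 0" --pt "0 0 0 0 0 0 0"

```text
clock: 16.15
position: [534.3, 282.3, 125.2]
ee_rot: [0.992, -0.128, -0.002, 0.001]
contact_force: [-8.6, 0.8, 5.6]
gripper_width: -0.3
```

Request:
servo_tool --pt "0 0.1 0 0 0 0 0.7" --pt "0 0.1 0 0 0 0 0.7" --pt "0 0 0 0 0 0 0"

```text
clock: 16.45
position: [536.2, 282.1, 125.2]
ee_rot: [0.99, -0.14, -0.001, 0.001]
contact_force: [-8.2, 2.1, 4.2]
gripper_width: 0.1
```

Request:
servo_tool --pt "0 0.1 0 0 0 0 0" --pt "0 0 0 0 0 0 0"

```text
clock: 16.65
position: [536.9, 281.9, 125.2]
ee_rot: [0.99, -0.14, -0.002, 0.001]
contact_force: [-9.9, 1.5, 4.9]
gripper_width: -0.1
```

Request:
servo_tool --pt "0 0.1 0 0 0 0 0" --pt "0 0 0 0 0 0 0"

```text
clock: 16.85
position: [537.0, 281.9, 125.2]
ee_rot: [0.99, -0.14, -0.003, 0.001]
contact_force: [-12.4, 3.7, 6.3]
gripper_width: -0.1
```

Stalled at the stop (+1 mm commanded gives +0.1 mm and +2.5 N). Hold two seconds.

Request:
servo_tool --pt "0 0 0 0 0 0 0" --pt "0 0 0 0 0 0 0" --pt "0 0 0 0 0 0 0" --pt "0 0 0 0 0 0 0" --pt "0 0 0 0 0 0 0" --pt "0 0 0 0 0 0 0" --pt "0 0 0 0 0 0 0" --pt "0 0 0 0 0 0 0" --pt "0 0 0 0 0 0 0" --pt "0 0 0 0 0 0 0"

```text
clock: 17.85
position: [537.0, 281.9, 125.2]
ee_rot: [0.99, -0.14, -0.002, 0.001]
contact_force: [-11.6, 3.0, 6.2]
gripper_width: 0.1
```

Request:
servo_tool --pt "0 0 0 0 0 0 0" --pt "0 0 0 0 0 0 0" --pt "0 0 0 0 0 0 0" --pt "0 0 0 0 0 0 0" --pt "0 0 0 0 0 0 0" --pt "0 0 0 0 0 0 0" --pt "0 0 0 0 0 0 0" --pt "0 0 0 0 0 0 0" --pt "0 0 0 0 0 0 0" --pt "0 0 0 0 0 0 0"

```text
clock: 18.85
position: [537.0, 281.9, 125.2]
ee_rot: [0.99, -0.14, -0.002, 0.001]
contact_force: [-11.6, 2.8, 6.6]
gripper_width: 0.3
```

Request:
servo_tool --pt "0 -0.3 0 0 0 0 0" --pt "0 -0.25 0.05 0 0 0 -1.7" --pt "0 -0.25 0.05 0 0 0 -1.7" --pt "0 -0.25 0.05 0 0 0 -1.7" --pt "0 -0.25 0.05 0 0 0 -1.7" --pt "0 -0.25 0.05 0 0 0 -1.7" --pt "0 -0.25 0.05 0 0 0 -1.7" --pt "0 -0.25 0.05 0 0 0 -1.7" --pt "0 -0.25 0.05 0 0 0 -1.7" --pt "0 -0.25 0.05 0 0 0 -1.7" --pt "0 -0.25 0.05 0 0 0 -1.7" --pt "0 -0.25 0.05 0 0 0 -1.7"

```text
clock: 20.05
position: [508.7, 280.5, 125.1]
ee_rot: [1.0, 0.025, -0.0, 0.0]
contact_force: [-3.0, -2.2, 0.3]
gripper_width: 0.3
```

Request:
servo_tool --pt "0 -0.4 0 0 0 0 -1" --pt "0 -0.5 0 0 0 0 0" --pt "0 -1 0 0 0 0 0" --pt "0 -1 0 0 0 0 0" --pt "0 -1 0 0 0 0 0" --pt "0 -0.5 0 0 0 0 0" --pt "0 0 0 -3 0 0 0" --pt "0 0 0 -5 0 0 0" --pt "0 0 0 -3.6 0 0 0" --pt "0 0 0 0 0 0 0" --pt "0 0 0 0 0 0 0"

```text
clock: 21.15
position: [464.6, 278.4, 242.2]
ee_rot: [0.999, 0.032, 0.001, -0.001]
contact_force: [-0.4, 0.4, -0.4]
gripper_width: -0.3
```

Run:
```python
from h import *
d=get_image("wrist");a=d["image"][:,:,::-1].copy()
for P,c in (((523.4,297.6,139),(0,0,255)),((519.4,282.4,139),(0,255,0))):
    q=proj(d,P);cv2.drawMarker(a,tuple(int(v) for v in q),c,1,10,1)
cv2.imwrite("pics/w5.png",a)
b=get_image("scene")["image"][:,:,::-1];cv2.imwrite("pics/s5.png",b)
s=read_state();print(s["clock"],s["contact_force"],s["position"])
```

```text
21.25 [ 0.49693436  0.61694076 -0.6150721 ] [464.06058385 277.59007504 240.05205453]
```

View pics/w5.png

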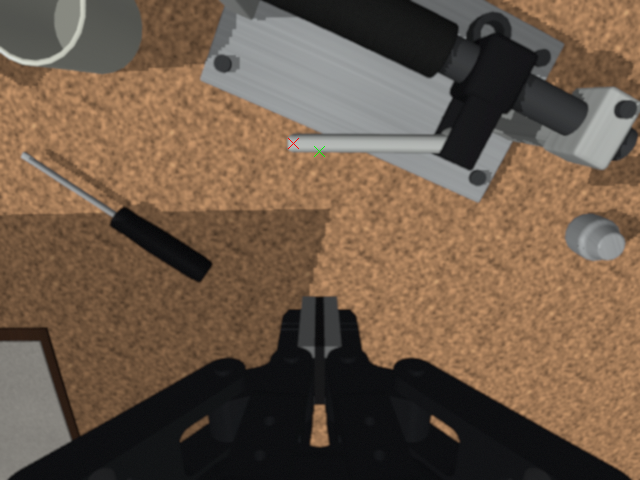

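View pics/s5.png

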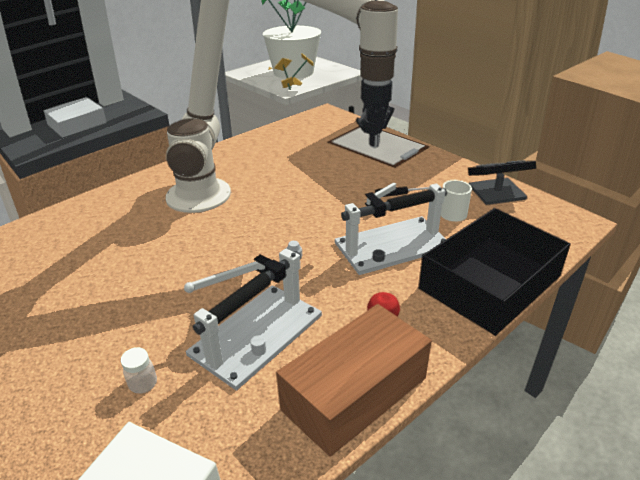

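Both levers are out: the short tip is at (291,143), the same as before, and the long ball is at (190,287), the same as at the start. The bystanders have not moved and the arm is clear.

```bash
python3 -c "
from bench import *
print(job_done())"
```

```text
the job is handed in; nothing more can be done
None
```

I pressed the long lever and then the short one with the outside of the closed fingers, each to its stop for about 2 s, and followed each back out. I handed the job in at about 21 s on the robot's clock.

- **Stops:** At each stop the tool stalled: 1 mm more commanded moved it only 0.1 mm and raised the force by about 2 N. The highest force I read was about 14 N in total. Both stall positions were within about 1.5 mm of where I expected them.
- **After release:** The wrist and scene pictures show both levers fully out and the bystanders where they stood. The arm is clear, with the force reading back to noise.
- **What failed or disagreed:** The overhead picture taken while the long lever was held in was blocked by the arm. I took no picture of the short lever at its stop, so both stops rest on the stall and the force alone. The wrist camera put both levers about 2.5 mm farther from the robot than the overhead camera did; the contacts agreed with the wrist camera.

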